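# Lock the keeper over the brass roof panel

## Task

One of the two jigs on the bench has a brass roof panel lying in it. On that jig pull the black bar knob up until its steel keeper arm is out of the notch, turn it a quarter turn clockwise so that the arm lies over the panel, and push the knob fully home into the notch there. Let go, leave the panel where it lies, and leave the empty jig as it is.

Things in the scene. Friction and masses are not known exactly. Their poses are not given: they have to be found in the camera images.
- panel_jig: The jig to work on: pale aluminium plate 190 (x) x 160 (y) x 12 mm, fixed to the bench, a brass panel lying in it between four 6 mm pins. Origin: centre of its underside; x points from the keeper post to the panel, z up.
- panel_jig_post (a point): Foot of the keeper post, on the knob's turning axis, on the plate (65 mm from the jig's origin, towards -x). Here stands a dark steel crown, 54 mm across, top 35 mm above the bench, with notches towards the jig's +y (parked) and +x (over the panel). Above it: steel keeper arm (8 x 8 mm, reaching 78 mm from the axis, in the notch), and black bar grip on top. Axes as the jig's.
- panel_jig_grip (a point): Where to grip that knob: on its turning axis, inside the black bar grip (46 mm long, 14 wide, 34 high), 18 mm above the bar's lower edge, 16 mm below its top; 64 mm above the bench when home. Its x axis points along the bar and the keeper arm below it, z up (it turns with the knob).
- panel_jig_lift (a joint): How far that knob is pulled up, m: 0 = fully home, 0.022 = upper stop. Above 0.011 the arm is clear of the notch and the knob can turn; below that the crown blocks it. No spring: friction keeps it where it is left; about 6 N moves it up or down.
- panel_jig_turn (a joint): Angle of that knob, rad, growing clockwise seen from above: 0 = arm in the parked notch (jig's +y), 1.571 = in the notch over the panel (jig's +x). About 0.16 rad of play each way in a notch; stops at -0.25 and 1.82. Turns easily (0.04 N m), stays where it is left.
- roof_panel_center (a point): Centre of the loose brass roof panel, 98 x 133 x 10 mm, a plain flat rectangular tray upside down, lying on the jig plate (its top 22 mm above the bench). It stays where it is. With the knob home, the arm's rubber foot is 1.5 mm above it.
- spare_jig: The same jig, but empty: no panel in it. Origin and axes as for panel_jig. Its keeper is parked and stays so.
- spare_jig_lift (a joint): How far the empty jig's knob is pulled up, m: 0 = home. To be left at 0.
- spare_jig_turn (a joint): Angle of the empty jig's knob, rad: 0 = parked. To be left there.

How it is judged:
By the outcome, as a careful person would: the job done as asked, in the order asked, and still so for the second after the job is handed in, with the robot touching nothing.
It also fails if it takes over 32 s, if anything falls off the work surface, if the arm or the gripper's body presses on something with over 40 N, if the wrist force passes 120 N, or if a joint passes its speed limit or range.

## Robot

A 6-joint arm with a two-finger parallel gripper is mounted at the origin on a cart in front of the work surface, level with it; the furniture and walls round the work are solid. World frame = base frame: x ahead of the robot, y to its left, z up, the work surface at z = 0. Lengths are in m, angles in rad, forces in N, time in s.
With the tool pointing down it reaches from about 0.425 to 0.95 m from the base axis. Payload 14.7 kg.
Tool frame: the origin (TCP) lies on the centre line of the jaws, within the pads' length; the fingertips stand manip.nose_length ahead of it and the grasp point (between the pads) lies 6 mm ahead of it (manip.nose_length is the distance from the TCP to the fingertips, in m); x points along the fingers, y is the direction in which the jaws open and shut, and the axes are right-handed (so a half turn about x gives the same grasp; the last joint's range is limited). The gripper opens to 85 mm and grips with 20 to 120 N. Pads are 22 mm wide; open, the fingers measure 114 mm over their backs; the gripper's body (76 mm by 85 mm) begins 54 mm behind the grasp point. The pads swing forward as they close: fully open they stand 13 mm farther back than shut.
Start: joints at [-1.351, 0.48, 1.596, -0, 1.065, -0.047], TCP at [0.171, -0.627, 0.256] pointing down, gripper open.
Joint ranges: [-2.75, 2.75], [-0.82, 2.05], [0.23, 2.67], [-1.56, 4.7], [0.09, 2.69], [-2.92, 2.92]. Speed limits (rad/s): [1.89, 1.89, 2.39, 3.01, 3.01, 3.01].

## Interface

Orientations are given as a unit quaternion [x, y, z, w].
In Python, from station import manip, get_image gives the robot as it stands. Calls block until the motion is done:
- manip.movep(position, orientation): joint-space move of the TCP to a pose.
- manip.move_straight(position, rate=0.15, ori=None, f_stop=None): straight line of the TCP; ori=None keeps the orientation; rate is the mean speed in m/s. With f_stop (N) it stops when the force on the tool has changed by that much, and returns True; else False.
- manip.move_j(angles): joint-space move.
- manip.move_gripper(opening, f_grip=None): finger opening in m; f_grip is the grip in N (None keeps the last); returns when the fingers have stopped.
- manip.sleep(seconds).
- manip.solve_ik(position, orientation): joint angles nearest the present ones, or None.
- manip.sense(): the state.
- get_image(name): name is "scene" or "top" or "wrist"; returns a dict with "image" (400x640x3 uint8, red, green, blue), "fx", "fy", "cx", "cy" (pixels), "origin" and "rotation" of the camera in the world. Camera axes: x right, y down, z forward; pixel columns grow to the right and rows downward; lengths in m; the calibration is good to about 2 mm. A picture is of the moment at which its call begins. There is no depth.
A pose or a line that the arm cannot do raises manip.PlanningError and nothing moves.
- manip.finish_job(): hands the job in, once; it reports no verdict.
The state is a dict: "clock": time; "joints": joint angles; "joint_vel": joint speeds; "effort": joint torques, N m; "position": TCP position; "tool_rot": TCP orientation; "wrist_force": force on the tool from outside, world axes, zero at the start; "ft_torque": the same for the moment, N m; "gripper_width": finger opening in m.
Only numpy, scipy, OpenCV 4.12 (cv2) and the standard library are available. Lean on these libraries where they do the work, as an engineer would, in place of code of your own. Each camera call takes 0.05 s, during which the arm holds its last target. There are 200 camera calls.

## Working session

There is one attempt and no reset: what is moved stays moved. The work goes in short steps, each a Python script; the robot and the scene stay as the last script left them, time stands still between calls to the robot, and variables do not carry over. Pictures are saved under pics/ and viewed, about 8 in all and at most 12, crops included, and the job is handed in when it is done.

```bash
mkdir -p pics; ls
python3 - <<'E'
from station import manip,get_image
import cv2,numpy as np
for n in("top","scene"):
    d=get_image(n);cv2.imwrite(f"pics/{n}0.png",d["image"][:,:,::-1]);print(n,d["fx"],d["cx"],d["cy"],d["origin"],np.round(d["rotation"],3).tolist())
print(manip.nose_length,manip.sense()["clock"],manip.sense()["tool_rot"])
E
```

```text
pics
top 479.7312629511057 321.90076948556543 192.47018651778316 [ 0.43960337 -0.02204394  1.04963455] [-0.703, 0.707, -0.051, 0.049]
scene 384.8997617926951 313.9646993440885 202.88399394738042 [0.24738362 0.61896486 0.51786936] [-0.217, 0.849, -0.468, 0.117]
0.025 0.1 [-0.70078899 -0.09443275  0.7008602  -0.09366011]
```

View pics/top0.png

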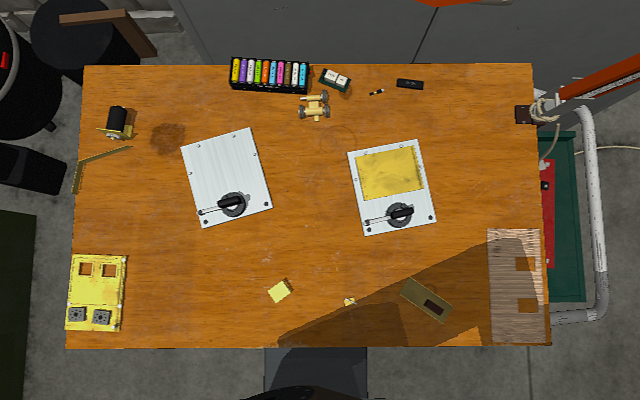

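View pics/scene0.png

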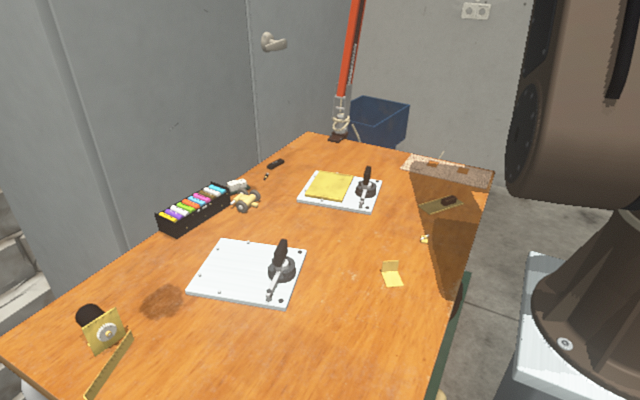

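The top view shows the panel jig on the right (plate about px 347-437, 140-236; brass panel at 390,173; knob at 401,214). The empty jig is on the left. In the scene view, the brass panel is in the far jig at (330,186), which agrees. Next I locate the plate and knob.

```bash
cat > h.py <<'E'
from station import manip,get_image
import cv2,numpy as np
from scipy.spatial.transform import Rotation as R
def rot(d):
    r=np.array(d["rotation"]); return r if r.shape==(3,3) else R.from_quat(r).as_matrix()
def cast(d,uv,z):
    uv=np.atleast_2d(uv).astype(float);o=np.array(d["origin"])
    r=np.c_[(uv[:,0]-d["cx"])/d["fx"],(uv[:,1]-d["cy"])/d["fy"],np.ones(len(uv))]@rot(d).T
    return o+r*((z-o[2])/r[:,2])[:,None]
def quat(barang):  # tool down, jaws (tool y) across a bar at world yaw barang
    x=np.array([0,0,-1.]);y=np.array([np.cos(barang+np.pi/2),np.sin(barang+np.pi/2),0])
    return R.from_matrix(np.c_[x,y,np.cross(x,y)]).as_quat()
E
python3 - <<'E'
from h import *
d=get_image("top");im=d["image"];hsv=cv2.cvtColor(im,cv2.COLOR_RGB2HSV)
w=((hsv[:,:,1]<45)&(hsv[:,:,2]>140)).astype(np.uint8)
yl=((hsv[:,:,0]>22)&(hsv[:,:,0]<34)&(hsv[:,:,1]>90)&(hsv[:,:,2]>120)).astype(np.uint8)
roi=np.zeros_like(w);roi[130:245,338:445]=1
def rect(m):
    pts=np.argwhere(m)[:,::-1]
    n,l,s,_=cv2.connectedComponentsWithStats(m);k=1+np.argmax(s[1:,4])
    return np.argwhere(l==k)[:,::-1]
P=rect(((w|yl)&roi)); 
for nm,p,z in(("plate",P,.012),("panel",rect(yl&roi),.022)):
    q=cast(d,p,z)[:,:2]; r=cv2.minAreaRect(q.astype(np.float32)); print(nm,r,cv2.boxPoints(r).round(4).tolist())
b=((hsv[:,:,2]<45)&(roi>0)).astype(np.uint8);b[:200]=0
p=rect(b);q=cast(d,p,.08)[:,:2];print("bar",p.mean(0),cv2.minAreaRect(q.astype(np.float32)))
s=manip.sense();print(s["position"],R.from_quat(s["tool_rot"]).as_matrix().round(2).tolist())
wd=get_image("wrist");print(wd["origin"]-s["position"],rot(wd).round(2).tolist(),wd["fx"])
E
```

```text
plate ((0.5999383926391602, -0.17697301506996155), (0.18904870748519897, 0.16039231419563293), 10.910669326782227) [[0.4918999969959259, -0.1160999983549118], [0.5223000049591064, -0.2736000120639801], [0.7078999876976013, -0.2378000020980835], [0.6776000261306763, -0.08030000329017639]]
panel ((0.6293861865997314, -0.17166775465011597), (0.09823228418827057, 0.13206295669078827), 11.394373893737793) [[0.5681999921798706, -0.11659999936819077], [0.5942999720573425, -0.24609999358654022], [0.6905999779701233, -0.22669999301433563], [0.6644999980926514, -0.09719999879598618]]
bar [401.13812155 212.55248619] ((0.5373874306678772, -0.18317808210849762), (0.02181360498070717, 0.05388643965125084), 14.558504104614258)
[ 0.17134819 -0.62671623  0.25585553] [[-0.0, 0.26, -0.96], [0.0, -0.96, -0.26], [-1.0, -0.0, -0.0]]
[0.06497121 0.01700828 0.11825035] [[0.26, -0.93, -0.26], [-0.96, -0.25, -0.07], [-0.0, 0.26, -0.96]] 277.53024483868654
```

Run:
```python
from h import *
yaw=np.radians(11.1);post=np.array([.600,-.177])-.065*np.array([np.cos(yaw),np.sin(yaw)]);print(post)
manip.movep([*post,.19],quat(yaw-np.pi/2))
s=manip.sense();print(s["clock"],s["joints"],s["position"],s["wrist_force"])
d=get_image("wrist");im=np.ascontiguousarray(d["image"]);np.savez("w1.npz",**d)
# expected points: bar top centre, plate corners
def proj(p):
    c=rot(d).T@(np.array(p)-d["origin"]);return (d["fx"]*c[0]/c[2]+d["cx"],d["fy"]*c[1]/c[2]+d["cy"])
print("bar top",proj([*post,.08]),"foot",proj([*post,.012]))
hsv=cv2.cvtColor(im,cv2.COLOR_RGB2HSV)
cv2.imwrite("pics/w1.png",im[:,:,::-1])
```

```text
[ 0.53621598 -0.18951393]
2.2583 [-3.94434035e-01  4.44797098e-01  1.85178777e+00 -1.66579937e-04
  8.44714096e-01 -5.86552911e-01] [ 0.53612168 -0.19038605  0.19011528] [0.24821134 0.08167402 0.99925211]
bar top (np.float64(323.2422554502624), np.float64(202.8314232396488)) foot (np.float64(323.1871626853859), np.float64(185.61382206629085))
```

View pics/w1.png

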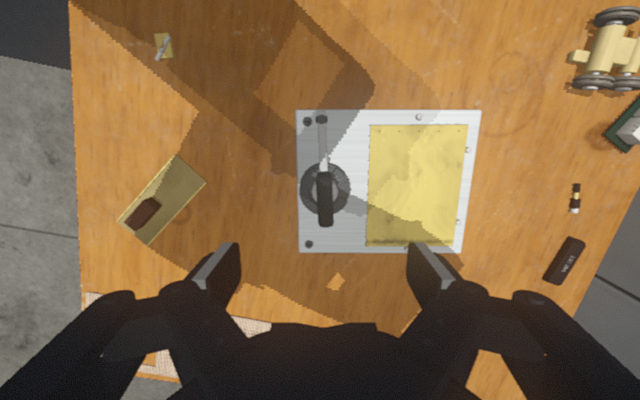

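The wrist view shows the knob bar from about (324,172) to (324,226), with the crown at (324,187). The prediction was (323,203), so it agrees across the jaws and is a few mm off along the bar. I'll refine the bar position by mask, then descend.

Run:
```python
from h import *
d=dict(np.load("w1.npz"));im=d["image"];hsv=cv2.cvtColor(im,cv2.COLOR_RGB2HSV)
for th in(30,45):
    m=(hsv[:,:,2]<th).astype(np.uint8);m[:140]=0;m[235:]=0;m[:,:295]=0;m[:,352:]=0
    n,l,s,c=cv2.connectedComponentsWithStats(m);k=1+np.argmax(s[1:,4])
    r=cv2.minAreaRect(np.argwhere(l==k)[:,::-1].astype(np.float32));print(th,s[k],r)
    q=cast(d,np.argwhere(l==k)[:,::-1],.08)[:,:2];print(cv2.minAreaRect(q.astype(np.float32)))
# crown outline: grey, darker than plate
m=((hsv[:,:,2]<110)).astype(np.uint8);m[:150]=0;m[240:]=0;m[:,:296]=0;m[:,356:]=0
n,l,s,c=cv2.connectedComponentsWithStats(m);k=1+np.argmax(s[1:,4]);print("crown",s[k],cast(d,[[s[k][0]+s[k][2]/2,187]],.035))
cv2.imwrite("pics/w1c.png",cv2.resize(im[130:260,280:480,::-1],None,fx=4,fy=4,interpolation=cv2.INTER_CUBIC))
```

```text
Traceback (most recent call last):
ValueError: attempt to get argmax of an empty sequence
```

Run:
```python
from h import *
d=dict(np.load("w1.npz"));im=d["image"];v=cv2.cvtColor(im,cv2.COLOR_RGB2HSV)[:,:,2]
print(v[205,296:352:2],v[165:235:3,324])
cv2.imwrite("pics/w1c.png",cv2.resize(im[130:260,280:480,::-1],None,fx=4,fy=4,interpolation=cv2.INTER_CUBIC))
for th in(50,60):
    m=(v<th).astype(np.uint8);m[:140]=0;m[235:]=0;m[:,:295]=0;m[:,352:]=0
    n,l,s,c=cv2.connectedComponentsWithStats(m)
    if n<2: continue
    k=1+np.argmax(s[1:,4]);p=np.argwhere(l==k)[:,::-1]
    print(th,s[k],cv2.minAreaRect(p.astype(np.float32)),cv2.minAreaRect(cast(d,p,.08)[:,:2].astype(np.float32)))
```

```text
[146 154 172 171 132  83  83  84  86  82  72  59  62  61  60  61  65  63
  65  80  80  79  80  78  96 141 146 145] [203 204 146  65  68  73  76  65  62  62  61  63  65  62  63  60  60  64
  62  59  59 165 176 173]
50 [319 213   1   1   1] ((319.0, 213.0), (0.0, 0.0), 0.0) ((0.5343582630157471, -0.19919636845588684), (0.0, 0.0), 0.0)
60 [317 202  12  24  61] ((320.2560729980469, 214.37265014648438), (25.423015594482422, 7.456037521362305), 68.74949645996094) ((0.5356650352478027, -0.20028726756572723), (0.0065605915151536465, 0.022935915738344193), 31.313169479370117)
```

View pics/w1c.png

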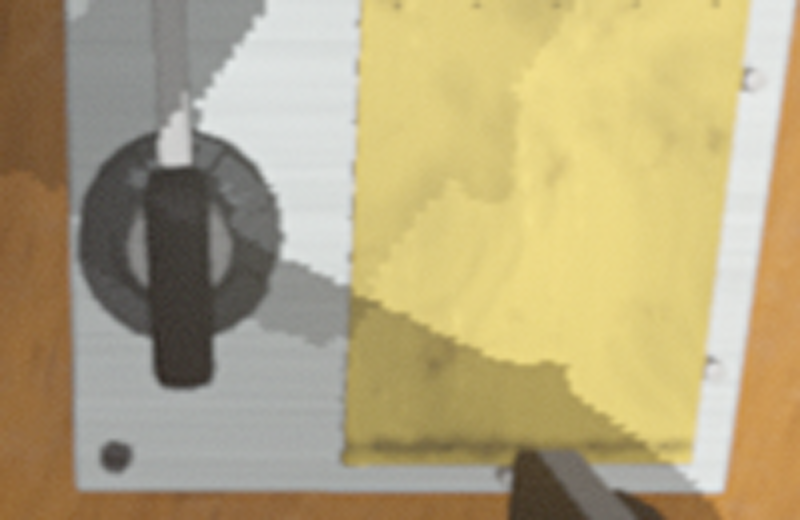

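The crop shows the crown centred at px (325,188.6). The near end of the bar's top is at (326,226.7) and its far end at about (324.6,178). The arm points up-image (+y), parked.

Run:
```python
from h import *
d=dict(np.load("w1.npz"))
yaw=np.radians(11.1);u=np.array([-np.sin(yaw),np.cos(yaw)])
c=cast(d,[[325,188.6]],.035)[0,:2];e=cast(d,[[326,226.7]],.08)[0,:2]+.023*u
cr=cast(d,[[300,188.6],[350,188.6]],.035);print("crown dia",np.linalg.norm(cr[1]-cr[0]))
# brass panel edge direction in wrist view (left edge, z=.022)
a=cast(d,[[280+360/4,130],[280+347/4,130+460/4]],.022)[:,:2];dd=a[0]-a[1];print("yaw",np.degrees(np.arctan2(-dd[0],dd[1])))
print(c,e)
ax=(c+e)/2;np.save("ax.npy",ax);print(ax)
q=quat(yaw-np.pi/2)
manip.move_gripper(.05)
manip.movep([*ax,.13],q)
hit=manip.move_straight([*ax,.071],rate=.06,f_stop=8);s=manip.sense();print(hit,s["position"],s["wrist_force"],s["clock"])
d=get_image("wrist");cv2.imwrite("pics/w2.png",d["image"][:,:,::-1])
```

```text
crown dia 0.05053314950958588
yaw 11.8774559342678
[ 0.53761522 -0.18719137] [ 0.53831434 -0.18786586]
[ 0.53796478 -0.18752861]
False [ 0.53820049 -0.18761951  0.07129582] [ 0.22948399 -0.34577906 -0.15871116] 4.2333
```

View pics/w2.png

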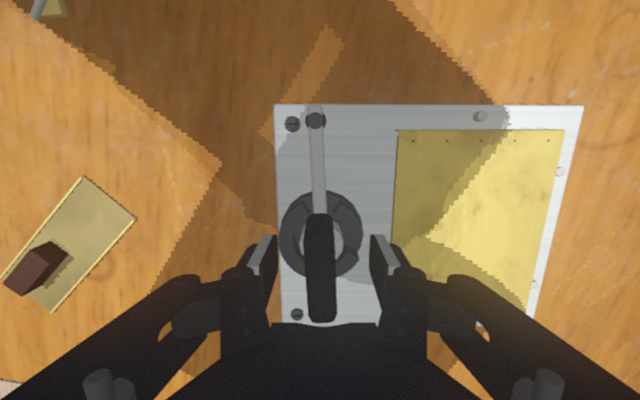

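The bar (320,262) sits centred between the pads (262 to 380). Next I close and lift.

Run:
```python
from h import *
manip.move_gripper(.0,f_grip=60)
s=manip.sense();print(s["gripper_width"],s["position"],s["wrist_force"],s["ft_torque"])
p=np.array(s["position"]);print(manip.move_straight(p+[0,0,.0165],rate=.04,f_stop=30))
s=manip.sense();print(s["clock"],s["gripper_width"],s["position"],s["wrist_force"],s["ft_torque"])
d=get_image("wrist");cv2.imwrite("pics/w3.png",d["image"][:,:,::-1])
```

```text
0.01347073770735596 [ 0.53744584 -0.18757626  0.07133724] [-5.24421215 -1.68825306  8.34202939] [-0.26415668  1.00430751 -0.0110018 ]
False
5.275 0.013015724521593108 [ 0.53730946 -0.18755505  0.08813432] [-5.03335659 -1.37984243  1.13839449] [-0.31079381  0.84335647 -0.00799312]
```

View pics/w3.png

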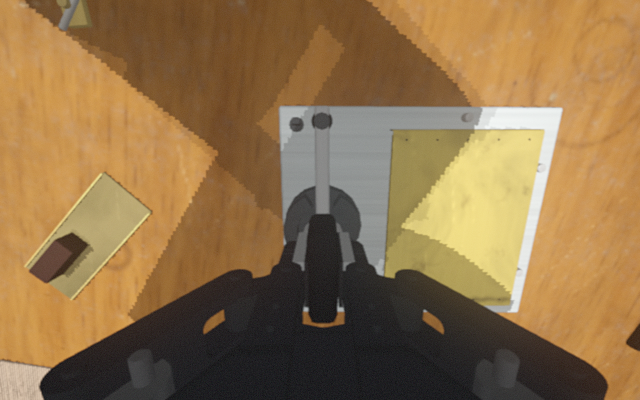

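Run:
```python
from h import *
yaw=np.radians(11.4);p=np.array(manip.sense()["position"])
for a in(20,45,70,91):
    manip.movep(p,quat(yaw-np.pi/2-np.radians(a)));s=manip.sense()
    print(a,round(s["clock"],2),s["position"].round(4),s["wrist_force"].round(1),s["ft_torque"].round(2),round(s["gripper_width"],4))
    if np.linalg.norm(s["wrist_force"])>30 or abs(s["ft_torque"][2])>.8: print("STOP");break
d=get_image("wrist");cv2.imwrite("pics/w4.png",d["image"][:,:,::-1])
```

```text
20 5.76 [ 0.5376 -0.1876  0.0879] [-0.5 -2.1 -4.2] [-0.39 -0.03 -0.04] 0.0131
45 6.27 [ 0.538  -0.1879  0.0881] [ 2.9 -4.3 -5.2] [-0.98 -0.59 -0.05] 0.0133
70 6.78 [ 0.5382 -0.1882  0.0882] [ 3.  -7.5 -5. ] [-1.61 -0.61 -0.02] 0.013
91 7.23 [ 0.5383 -0.1886  0.0883] [  2.6 -10.7  -5.2] [-2.24 -0.41 -0.02] 0.013
```

View pics/w4.png

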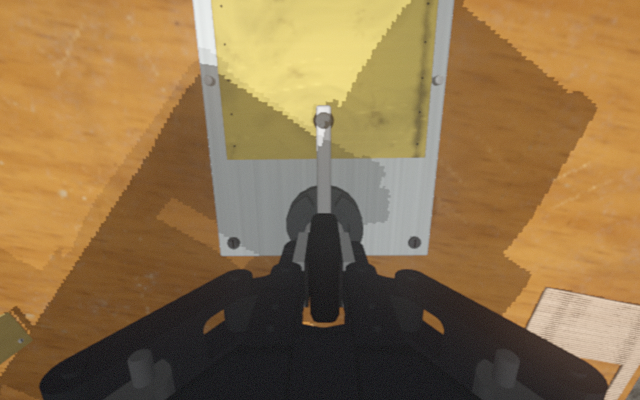

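The arm now lies straight over the panel along the plate axis (foot at 323,120). Now I push home.

Run:
```python
from h import *
p=np.array(manip.sense()["position"])
h=manip.move_straight(p+[0,-.001,-.0215],rate=.03,f_stop=28)
s=manip.sense();print(h,s["clock"],s["position"],s["wrist_force"],s["ft_torque"],s["gripper_width"])
d=get_image("wrist");cv2.imwrite("pics/w5.png",d["image"][:,:,::-1])
```

```text
True 7.875 [ 0.53891849 -0.18918293  0.07106569] [1.04310258e-02 3.28148689e+00 1.56477875e+01] [0.44475461 0.05983682 0.02165144] 0.013055545677329371
```

View pics/w5.png

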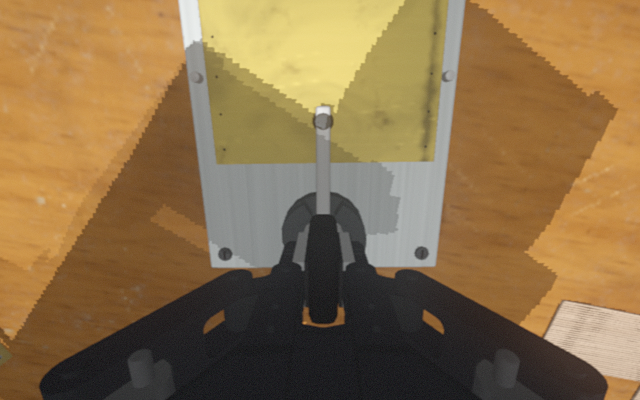

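Run:
```python
from h import *
p=np.array(manip.sense()["position"])
h=manip.move_straight(p+[0,0,-.004],rate=.02,f_stop=14)
s=manip.sense();print(h,s["position"],s["wrist_force"],s["gripper_width"])
manip.move_gripper(.05);s=manip.sense();print(s["gripper_width"],s["wrist_force"])
p=np.array(s["position"]);manip.move_straight(p+[0,0,.1],rate=.1)
d=get_image("wrist");np.savez("w6.npz",**d);a=d["image"][60:360,120:520,::-1]
manip.move_j([-1.351,.48,1.596,0,1.065,-.047])
t=get_image("top")["image"][125:245,170:450,::-1]
sc=get_image("scene")["image"][150:320,180:400,::-1]
cv2.imwrite("pics/f1.png",np.vstack([cv2.resize(t,(700,300),interpolation=cv2.INTER_CUBIC),np.hstack([cv2.resize(sc,(350,270)),cv2.resize(a,(350,270))])]))
s=manip.sense();print(s["clock"],s["wrist_force"])
```

```text
True [ 0.53954434 -0.18888599  0.07053969] [-3.23100973  2.39312404 18.49693077] 0.013150563683912164
0.04984634821376597 [-0.28900382 -0.12384008  0.68037008]
11.9583 [0.5413574  0.35213126 0.0873033 ]
```

View pics/f1.png

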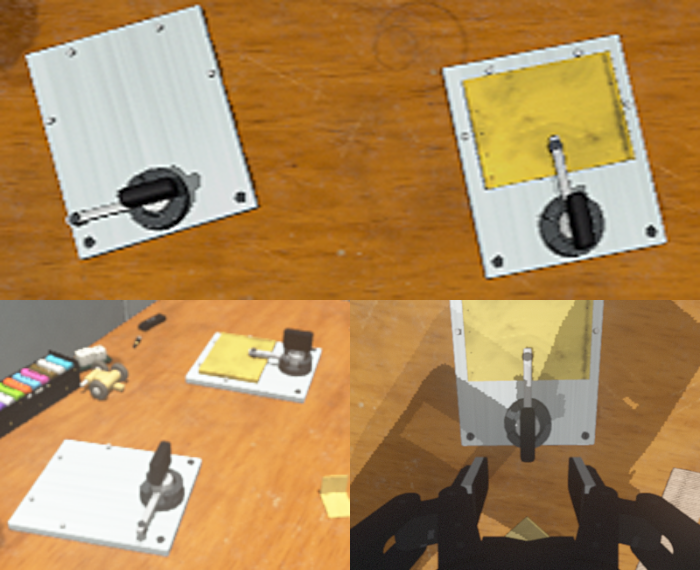

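The final view shows the arm over the panel, the knob seated, the panel in place, and the empty jig still parked.

```bash
python3 -c "
from station import manip
manip.finish_job();print('done')"
```

```text
the job is handed in; nothing more can be done
done
```

I locked down the brass panel as asked. I gripped the knob on the panel jig, lifted it about 17 mm, and turned it a quarter turn clockwise. I then pushed it home over the panel, let go, and drove the arm back to its start pose. The job was handed in at about 12 s on the robot's clock.

- **Knob home:** The downward push stopped hard with the tool at z = 0.0711 m. A second, firmer push stopped at 0.0705 m. The starting grip was at 0.0713 m, so the knob is back at its home height. I judged this from tool height and force; lift was not measured separately after release.
- **Forces:** The largest wrist force in the readings I took was about 19 N, read as the second push ended. It was close to zero after I let go.
- **Final pictures:** They show the keeper arm along the jig's x axis over the panel and the panel still between its pins. The empty jig's knob is still parked. I checked these by eye and did not measure the panel again.

None of these checks failed. The first top-camera estimate of the knob's position was 2–3 mm off, and the wrist camera corrected it before I gripped.

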